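# Refit the burner head of the gas ring

### The job

The burner head of the small gas ring has been washed and lies on the sloping drainer. Put it back on the burner so that it sits flat and fully home with its wide notch around the white ignition electrode. Then lower the raised, hinged pan support all the way down over it without letting it drop, and leave the brush and the salt shaker where they stand.

Things in the scene. Friction and masses are not known exactly. Their poses are not given: they have to be found in the camera images.
- burner_head: Loose, 0.12 kg: bright ring of upright fins, 62 mm outer, 37 mm inner diameter, 14 mm high, open below, with a dark domed cap 47 mm across on top, 22 mm high in all. One fin is missing: a notch 11 mm wide. Origin: centre of the underside; z out through the cap, x to the notch. Starts cap outward on the drainer's slope, against its lip. Grip across the fins, tips 4 mm above the underside.
- head_notch (a point): Point of the burner head in the middle of the notch, 28.5 mm from its axis, at the level of its underside.
- gas_ring: Table-top gas ring, fixed: a steel box 230 (x) x 250 (y) mm, top plate at 50 mm, with the burner cup in its middle and a black tap on the front. Origin: centre of its underside on the table; x points away from its tap side, y to the left, z up.
- burner_seat (a point): Centre of the flat seat (69 mm across) of the brass burner cup, 60 mm above the table; axes as the gas ring. A round collar on it, 31 mm across, 5.5 mm high, chamfered, goes inside the head's ring. The seated head has its origin here and its x (notch) along the gas ring's +y, around the electrode.
- electrode (a point): Foot of the white upright ignition electrode, 5 mm thick and 11 mm high (with a thin wire tip), on the seat 28.5 mm from its centre towards the gas ring's +y (away from the hinge).
- pan_support (a joint): Hinge of the pan support, rad: 0 = down, level over the burner; it starts raised at 1.7 to 1.9 (leaning outward past upright), stop at 1.92. Stiff enough to stay near upright; lower down it falls by itself (0.45 kg).
- support_hinge (a point): Middle of the hinge line, 110 mm to the right (-y of the gas ring) of the burner axis and 100 mm above the table; the line runs along the gas ring's x.
- support_bar (a point): Middle of the support's free bar, 220 mm from the hinge: round, 9 mm thick, 200 mm long, along the gas ring's x; its middle 120 mm are free all round. Raised it is the top of the support, about 0.31 m up; down it lies 110 mm left of the burner axis, 100 mm above the table, 50 mm above the top plate. The support is a square frame of dark bars with four inward prongs.
- drainer: Wire drainer, fixed, 190 x 170 mm: 4 mm wires 18 mm apart rise at 29 degrees from a low edge on the gas ring's side towards the left, over a drip tray; a wire lip 12 mm high runs along the low edge. Origin: middle of the lip's foot, on top of the wires, 28 mm above the table; x points up the slope, y along the lip, z square out of the slope (leaning to the robot's right).
- brush: Purple dish brush standing on its bristles, 62 x 160 x 92 mm; leave it. Origin: centre of its underside.
- salt: Salt shaker, 44 mm wide and 90 mm high, standing to the left of the drainer; leave it. Origin: centre of its underside.
Things that resemble listed ones, but are neither listed nor needed, are in the scene too. Leave any red look-alike of the burner_head alone.

How it is judged:
On the way:
1. the burner head sits home on the burner with its notch around the electrode while the pan support is still up (horizontal distance between burner_head and burner_seat below 0.004 m and z of burner_head in the frame of burner_seat below 0.0025 m and angle between burner_head's own z axis and vertical below 0.05 rad and horizontal distance between head_notch and electrode below 0.006 m and value of joint pan_support above 1.2 rad), for 0.2 s.
At the end, for the whole second after the job is handed in: The burner head rests flat on the seat (underside within 2.5 mm of the seat, axis within 4 mm, tilt under 0.05 rad) with the middle of its notch within 6 mm of the electrode, at rest, and the pan support is down (joint under 0.04 rad) (horizontal distance between burner_head and burner_seat below 0.004 m and z of burner_head in the frame of burner_seat below 0.0025 m and angle between burner_head's own z axis and vertical below 0.05 rad and horizontal distance between head_notch and electrode below 0.006 m and linear speed of burner_head below 0.02 m/s and value of joint pan_support below 0.04 rad); the robot touches nothing.
It fails at once if the pan support is let fall (it swings down faster than 4 rad/s) (velocity of joint pan_support below -4 rad/s).
It fails at once if the brush or the salt shaker is shifted by more than 30 mm (distance of any of brush, salt from where it was at the start of the episode above 0.03 m).
It also fails if it takes over 61 s, if anything falls off the work surface, if the arm or the gripper's body presses on something with over 40 N, if the wrist force passes 120 N, or if a joint passes its speed limit or range.

### The arm

A 6-joint arm with a two-finger parallel gripper is mounted at the origin on the work surface; the furniture and walls round the work are solid. World frame = base frame: x ahead of the robot, y to its left, z up, the work surface at z = 0. Lengths are in m, angles in rad, forces in N, time in s.
With the tool pointing down it reaches from about 0.35 to 0.775 m from the base axis. Payload 7.3 kg.
Tool frame: the origin (TCP) lies between the finger pads; the fingertips stand 14 mm ahead of it and the grasp point (between the pads) lies 5 mm behind it; z points along the fingers, y is the line along which they close (so a half turn about z gives the same grasp; the last joint's range is limited). The gripper opens to 92 mm and grips with 3 to 60 N. Pads are 19 mm wide; open, the fingers measure 130 mm over their backs; the gripper's body (75 mm by 190 mm) begins 47 mm behind the grasp point.
Start: joints at [-1.44, 0.342, 1.524, -0, 1.275, -0.146], TCP at [0.143, -0.505, 0.216] pointing down, gripper open.
Joint ranges: [-2.53, 2.53], [-0.77, 2.02], [0.04, 2.7], [-1, 4.14], [0.28, 2.66], [-3.11, 3.11]. Speed limits (rad/s): [2.57, 2.57, 3.14, 3.14, 3.14, 3.14].

### API

Orientations are given as [roll, pitch, yaw] about the fixed x, y, z axes, in that order (R = Rz(yaw) Ry(pitch) Rx(roll)).
In Python, from cell import robot, eyes gives the robot as it stands. The module is installed in compiled form; this text tells all that it offers.
- The arm moves only by the shell command python3 -m handwheel 'ROWS' [FORCE]. ROWS is JSON, one flat list of numbers, 5 for each row, row after row: the shift along the world's x, y, z in mm, then the turn about the world's z in rad, then the opening, from 0 (shut) to 1 (fully open). In form: [x, y, z, spin, jaw, x, y, z, spin, jaw, ...]. A call has 1 to 8 rows; each row shifts and turns the commanded pose from where the row before left it; what a row does not reach is not made up. A row lasts 1/10 s, in which the tool goes at most 50 mm and 8.59 degrees, less where a joint would pass 70% of its speed; a pose out of reach is approached as far as the arm can. A call with a gripper value outside its range is refused whole. The fingers move at their own pace and stop on an object; FORCE is the grip in N (left out, the last holds). Time passes only in rows, so rows that do not move let the fingers close. It gives the time, the measured TCP pose, the force, the opening and the grip force at its end, in the units of the state.
- robot.observe(): the state, without advancing time (a new reading comes with each control period).
- eyes.read_camera(name): name is "side" or "top" or "wrist"; returns (picture, depth): 400x640x3 uint8, blue, green, red; 400x640 float32, m along the optical axis (not along the pixel's ray), 0 where there is no reading.
- eyes.calibration(name): a dict with "fx", "fy", "cx", "cy" (pixels), "world_to_cam" (4x4, takes a point from world to camera coordinates). Camera axes: x right, y down, z forward; pixel columns grow to the right and rows downward; lengths in m; the calibration is good to about 2 mm. The wrist camera is an equidistant fisheye: a pixel r from the principal point sees the ray r / f radians off the axis. A picture is of the moment at which its call begins: read the wrist's pose just before it. calibration takes no time and is no camera call; for the wrist camera it gives the pose at the moment of the call.
- robot.hand_in(): hands the job in; it is judged then, once.
The state is a dict: "time": time; "qpos": joint angles; "qvel": joint speeds; "joint_efforts": joint torques, N m; "tool_pos": TCP position; "tool_rot": TCP orientation; "contact_force": force on the tool from outside, world axes, zero at the start; "torque": the same for the moment, N m; "opening": finger opening in m; "grip_force": force on a finger pad.
Only numpy, scipy, OpenCV 4.12 (cv2) and the standard library are available. Lean on these libraries where they do the work, as an engineer would, in place of code of your own. Each camera call takes 0.05 s, during which the arm holds its last target. There are 200 camera calls.

## Working session

There is one attempt and no reset: what is moved stays moved. The work goes in short steps, Python scripts to look and compute and a shell command to move; the robot and the scene stay as the last step left them, time stands still between calls to the robot, and variables do not carry over. Pictures are saved under pics/ and viewed, at most 10 in all, crops included, and the job is handed in when it is done.

```bash
mkdir -p pics; cat > h.py <<'E'
import numpy as np, cv2
from cell import robot, eyes
def grab(n,name):
    c=eyes.calibration(n); p,d=eyes.read_camera(n); cv2.imwrite(f'pics/{name}.png',p); np.savez(f'{name}.npz',p=p,d=d,W=c['world_to_cam'],k=[c['fx'],c['fy'],c['cx'],c['cy']]); return p,d,c
def load(name):
    z=np.load(f'{name}.npz'); return z['p'],z['d'],z['W'],z['k']
def cloud(name):
    p,d,W,k=load(name); v,u=np.mgrid[:400,:640]
    P=np.stack([(u-k[2])/k[0]*d,(v-k[3])/k[1]*d,d],-1); T=np.linalg.inv(W)
    X=P@T[:3,:3].T+T[:3,3]; X[d<=0]=np.nan; return X
def ray(name,u,v):
    p,d,W,k=load(name); T=np.linalg.inv(W); r=T[:3,:3]@np.array([(u-k[2])/k[0],(v-k[3])/k[1],1]); return T[:3,3],r
def onz(name,u,v,z):
    o,r=ray(name,u,v); return o+r*(z-o[2])/r[2]
E
python3 - <<'E'
from h import *
for n in ('top','side'):
    p,d,c=grab(n,n+'0'); print(n,c['fx'],np.linalg.inv(c['world_to_cam']).round(3).tolist(),(d>0).mean())
s=robot.observe(); print(s['tool_pos'],s['tool_rot'],s['opening'])
E
```

```text
top 386.72824620967936 [[-0.009, -0.985, 0.17, 0.241], [-1.0, 0.006, -0.023, 0.219], [0.021, -0.17, -0.985, 1.163], [0.0, 0.0, 0.0, 1.0]] 0.9960390625
side 515.2118181617388 [[-0.892, -0.315, 0.325, 0.027], [-0.452, 0.589, -0.67, 1.026], [0.02, -0.744, -0.668, 0.936], [0.0, 0.0, 0.0, 1.0]] 0.995953125
[ 0.14343215 -0.50466092  0.21524145] [-3.14029599e+00 -1.69025295e-04  2.76783602e-01] 0.09189332410380292
```

View pics/top0.png

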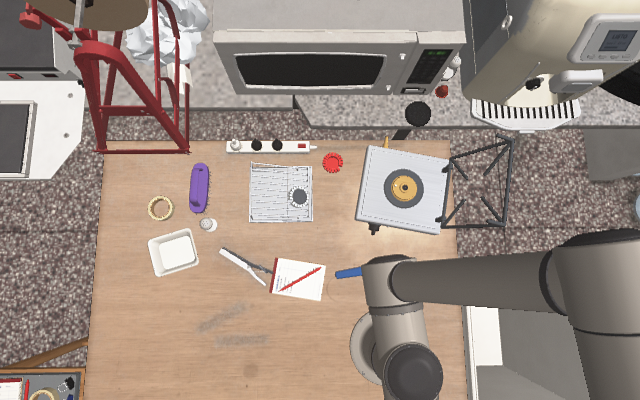

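View pics/side0.png

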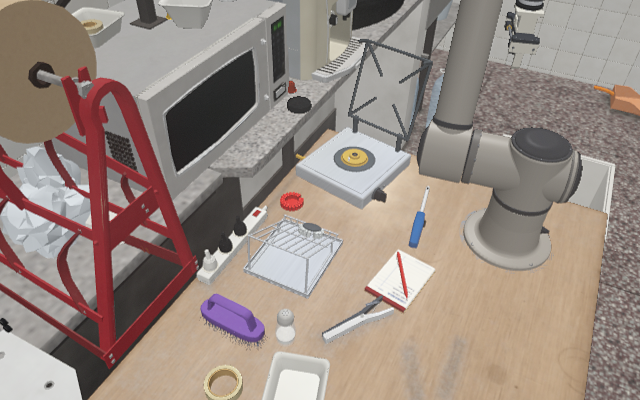

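Candidates: the bright finned ring with a dark cap on the drainer (top 299,197; side 311,228), and a red ring (top 333,162; side 291,201). The first fits the description because it is bright, capped and on the slope at the lip. The red one is the look-alike, so I leave it. I'll confirm with an enlarged crop and measure.

```bash
python3 - <<'E'
from h import *
t=load('top0')[0]; s=load('side0')[0]
f=lambda im,u,v,w,h:cv2.resize(im[v:v+h,u:u+w],(400,300),interpolation=cv2.INTER_CUBIC)
a=np.hstack([f(t,272,173,52,39),f(t,350,140,104,98)]); b=np.hstack([f(s,284,207,56,42),f(s,300,125,116,87)])
cv2.imwrite('pics/crop1.png',np.vstack([a,b]))
X=cloud('top0'); Y=cloud('side0')
for n,u,v in [('head',299,197),('head',299,192),('cup',404,187),('plate',375,205),('plate',435,165),('plate',372,160),('plate',430,218),('dr',255,190),('dr',310,190),('brush',199,188),('salt',208,224)]: print(n,u,v,X[v,u].round(4))
for n,u,v in [('head',311,228),('cup',354,157),('plate',330,175)]: print('s',n,u,v,Y[v,u].round(4))
E
```

```text
head 299 197 [0.4233 0.2475 0.0638]
head 299 192 [0.4382 0.2475 0.0627]
cup 404 187 [ 0.4503 -0.0567  0.0675]
plate 375 205 [0.4006 0.0265 0.0504]
plate 435 165 [ 0.5197 -0.1569  0.0506]
plate 372 160 [0.5357 0.0308 0.051 ]
plate 430 218 [ 0.3617 -0.1334  0.0481]
dr 255 190 [ 0.4565  0.3832 -0.0006]
dr 310 190 [0.4548 0.2156 0.0036]
brush 199 188 [0.4549 0.5401 0.0449]
salt 208 224 [0.345  0.4985 0.0885]
s head 311 228 [0.418  0.2612 0.071 ]
s cup 354 157 [ 0.4427 -0.044   0.0674]
s plate 330 175 [0.4756 0.0392 0.0501]
```

View pics/crop1.png

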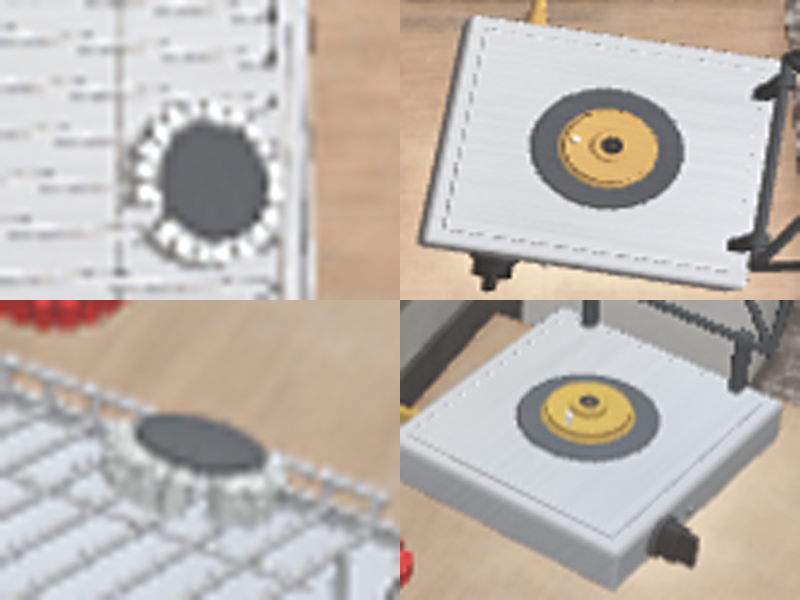

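The crop confirms the head: bright fins with a dark cap, and a gap in the fins at lower left (top-crop 150,212), so its notch points roughly to +y and −x. The brass cup is empty, with the electrode on the cup's left side.

```bash
cat > m.py <<'E'
from h import *
for n,(u0,u1,v0,v1) in (('top0',(350,455,140,240)),('side0',(295,415,125,205))):
    p=load(n)[0]; X=cloud(n); m=np.zeros((400,640),bool); m[v0:v1,u0:u1]=1
    q=m&(abs(X[...,2]-.05)<.006); r=cv2.minAreaRect(X[q][:,:2].astype(np.float32)*1000); print(n,'plate',r)
    hsv=cv2.cvtColor(p,cv2.COLOR_BGR2HSV); y=m&(abs(hsv[...,0].astype(int)-23)<8)&(hsv[...,1]>110)&(hsv[...,2]>90)&(X[...,2]>.055)
    c=max(cv2.findContours(y.astype(np.uint8),0,1)[0],key=cv2.contourArea); e=cv2.fitEllipse(c); print('cup',e, onz(n,*e[0],.06))
for n,(u0,u1,v0,v1) in (('top0',(285,313,183,212)),('side0',(297,327,217,245))):
    p=load(n)[0]; X=cloud(n); m=np.zeros((400,640),bool); m[v0:v1,u0:u1]=1
    g=p.max(2); q=(m&(g<125)).astype(np.uint8); k=cv2.connectedComponentsWithStats(q); i=1+np.argmax(k[2][1:,4]); q=k[1]==i
    c=cv2.findContours(q.astype(np.uint8),0,1)[0][0]; e=cv2.fitEllipse(c)
    Z=X[q]; Z=Z[np.isfinite(Z).all(1)]; ctr=Z.mean(0); nn=np.linalg.svd(Z-ctr)[2][2]; nn*=np.sign(nn[2]); print(n,'cap',e,ctr,nn,len(Z), onz(n,*e[0],.07))
    mm=m&(X[...,2]>.01); 
X=cloud('top0'); m=np.zeros((400,640),bool); m[165:225,250:314]=1
q=m&(X[...,2]>.02); Z=X[q]; A=np.c_[Z[:,:2],np.ones(len(Z))]; 
print('drainer',cv2.minAreaRect(Z[:,:2].astype(np.float32)*1000),np.linalg.lstsq(A,Z[:,2],rcond=None)[0])
X=cloud('side0'); m=np.zeros((400,640),bool); m[30:150,345:435]=1
q=m&(X[...,1]<-.1)&(X[...,2]>.1)&(X[...,1]>-.35)&(X[...,0]<.6); Z=X[q];print('support',len(Z),np.percentile(Z,[1,50,99],axis=0).round(3).tolist())
t=Z[Z[:,2]>np.percentile(Z[:,2],98)-.02];print(np.c_[t].mean(0))
E
python3 m.py
```

```text
top0 plate ((435.22613525390625, -54.32221984863281), (248.43722534179688, 261.14300537109375), 79.20709228515625)
cup ((403.69775390625, 187.7273406982422), (22.984140396118164, 23.93028450012207), 156.28379821777344) [ 0.44958779 -0.05762729  0.06      ]
side0 plate ((432.89617919921875, -54.84910583496094), (253.62701416015625, 258.5123291015625), 79.28955841064453)
cup ((354.21710205078125, 156.921630859375), (15.552068710327148, 24.190168380737305), 94.38018798828125) [ 0.44585011 -0.05374604  0.06      ]
top0 cap ((299.26910400390625, 196.18609619140625), (13.033573150634766, 14.413239479064941), 149.85169982910156) [0.42578032 0.24670192 0.06350664] [-0.04267974 -0.48164322  0.87532751] 166 [0.42466598 0.2465845  0.07      ]
side0 cap ((311.3328857421875, 226.65635681152344), (6.342017650604248, 17.221298217773438), 104.71005249023438) [0.42207989 0.2511354  0.06468822] [ 0.00423016 -0.42150564  0.90681592] 102 [0.41986781 0.25594039 0.07      ]
drainer ((438.7078857421875, 302.86724853515625), (157.0215301513672, 181.9446563720703), 0.3906283378601074) [-0.02395648  0.41086033 -0.03989684]
support 1506 [[0.314, -0.344, 0.101], [0.433, -0.204, 0.216], [0.595, -0.145, 0.323]]
[ 0.4161898  -0.22556558  0.31190808]
```

```bash
python3 -m handwheel '[20,0,25,0.1,1,20,0,25,0.1,1,20,0,25,0.1,1,20,0,25,0.1,1,20,0,25,0.1,1,20,0,25,0.1,1,20,0,25,0.1,1,20,0,25,0.1,1]'; python3 -m handwheel '[10,47,0,0.06,1,10,47,0,0.06,1,10,47,0,0.06,1,10,47,0,0.06,1,10,47,0,0.06,1,10,47,0,0.06,1,10,47,0,0.06,1,10,47,0,0.06,1]'
```

```text
time: 0.9
tool_pos: [0.3042, -0.5047, 0.4165]
tool_rot: [-3.141, -0.0, 1.081]
contact_force: [0.9, -0.7, 0.9]
opening: 0.0916
grip_force: 0.0
time: 1.7
tool_pos: [0.3833, -0.1271, 0.4156]
tool_rot: [-3.142, -0.0, 1.559]
contact_force: [0.7, -0.8, 0.5]
opening: 0.0921
grip_force: 0.0
```

```bash
python3 -m handwheel '[0,45,-20,0,1,10,45,-20,0,1,10,45,-20,0,1,10,45,-20,0,1,10,45,-20,0,1,0,45,-20,0,1,0,45,-20,0,1,0,45,-30,0,1]'; python3 - <<'E'
from h import *
p,d,c=grab('wrist','w1'); print(c['fx'],c['cx'],c['cy'],np.linalg.inv(c['world_to_cam']).round(3).tolist()); print(robot.observe()['tool_pos'])
cv2.imwrite('pics/w1b.png',p)
E
```

```text
time: 2.5
tool_pos: [0.4232, 0.2289, 0.2481]
tool_rot: [3.14, -0.001, 1.557]
contact_force: [1.3, -0.3, 1.2]
opening: 0.0916
grip_force: 0.0
309.70691628693146 320.273419372588 196.11681011415214 [[1.0, -0.014, -0.002, 0.424], [-0.014, -0.959, -0.283, 0.306], [0.002, 0.283, -0.959, 0.418], [0.0, 0.0, 0.0, 1.0]]
[0.42048093 0.23302173 0.24294454]
```

View pics/w1.png

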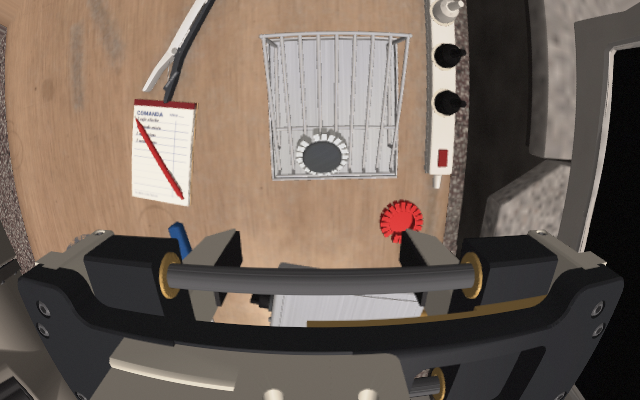

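The wrist picture shows the head at (322,155) against the lip. The red look-alike is at (401,221), outside the grasp.

```bash
cat >> h.py <<'E'
def wray(name,u,v):
    p,d,W,k=load(name); T=np.linalg.inv(W); a=np.array([u-k[2],v-k[3]]); r=np.hypot(*a); th=r/k[0]
    return T[:3,3], T[:3,:3]@np.r_[a/max(r,1e-9)*np.sin(th),np.cos(th)]
def wpl(name,u,v,pt,n=(0,0,1)):
    o,r=wray(name,u,v); n=np.array(n); return o+r*(n@(np.array(pt)-o))/(n@r)
def wproj(name,P):
    p,d,W,k=load(name); c=W[:3,:3]@P+W[:3,3]; q=np.hypot(c[0],c[1]); th=np.arctan2(q,c[2]); return k[2]+k[0]*th*c[0]/q, k[3]+k[1]*th*c[1]/q
E
python3 - <<'E'
from h import *
p=load('w1')[0]; sub=p[120:185,285:360]; cv2.imwrite('pics/w1c.png',cv2.resize(sub,(750,600),interpolation=cv2.INTER_CUBIC)[:,:])
g=p.max(2); m=np.zeros_like(g); m[125:182,292:352]=1; q=((g<105)&(m>0)).astype(np.uint8); k=cv2.connectedComponentsWithStats(q); q=(k[1]==1+np.argmax(k[2][1:,4])).astype(np.uint8)
q=cv2.morphologyEx(q,cv2.MORPH_OPEN,np.ones((5,5),np.uint8)); c=max(cv2.findContours(q,0,1)[0],key=cv2.contourArea); e=cv2.fitEllipse(c); print(e)
n=np.array([0,-np.sin(.506),np.cos(.506)])
C=wpl('w1',*e[0],[0,.259-.485*.02,.0435+.875*.02],n); print('cap rim ctr',C,'under',C-.02*n)
E
```

```text
((321.5794372558594, 156.4613037109375), (30.46007537841797, 38.01340866088867), 88.52597045898438)
cap rim ctr [0.42570085 0.24867585 0.06065414] under [0.42570085 0.25836949 0.04316034]
```

View pics/w1c.png

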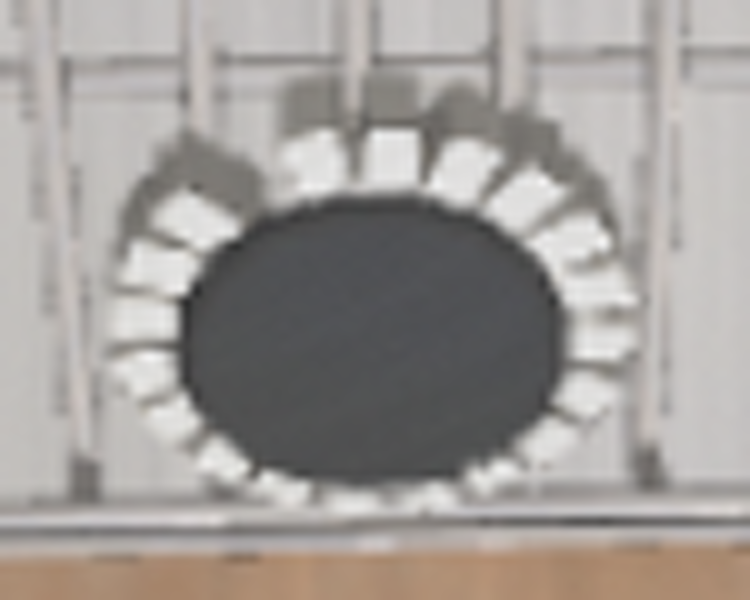

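The gap sits between the fins at crop (198,218) and (315,162), up and left of the cap.

```bash
python3 - <<'E'
from h import *
n=np.array([0,-np.sin(.506),np.cos(.506)]); up=np.array([0,np.cos(.506),np.sin(.506)]); U=np.array([.4257,.2584,.0433]); 
for u,v in [(198,218),(315,162),(392,157),(160,268),(605,340)]:
    P=wpl('w1',285+u/10,120+v/9.23,U+.014*n,n)-U-.014*n; print(np.degrees(np.arctan2(P@up,P[0])).round(1),np.hypot(P@up,P[0]).round(4))
# gas ring cup in wrist? top-camera electrode / lip direction
for u in (290,350): print(wpl('w1',u,178,[0,.232,.035]))
print(robot.observe()['tool_pos'],robot.observe()['tool_rot'])
E
```

```text
142.7 0.024
103.5 0.0234
82.1 0.0236
164.0 0.0249
-11.2 0.0292
[0.38522653 0.21755879 0.035     ]
[0.46163554 0.21642751 0.035     ]
[0.42048093 0.23302173 0.24294454] [-3.13479272e+00 -1.30662754e-03  1.55980298e+00]
```

```bash
python3 -m handwheel '[2,24,0,0.014,1,0,0,-40,0,1,0,0,-40,0,1,0,0,-40,0,1,0,0,-25,0,1,0,0,-15,0,1,0,0,0,0,1,0,0,0,0,1]' 15; python3 -c "
from h import *
grab('side','s1'); print(robot.observe()['tool_pos'])"
```

```text
time: 3.35
tool_pos: [0.4254, 0.2507, 0.0887]
tool_rot: [-3.141, 0.0, 1.571]
contact_force: [1.8, -0.1, -0.2]
opening: 0.0918
grip_force: 0.0
[0.42584228 0.25085182 0.08926495]
```

```bash
python3 -m handwheel '[0,5,-10,0,1,0,0,-10,0,1,0,0,-4,0,1,0,0,0,0,1]'; python3 -m handwheel '[0,0,0,0,0.5,0,0,0,0,0.5,0,0,0,0,0.5,0,0,0,0,0.5,0,0,0,0,0.5,0,0,0,0,0.5]' 15
```

```text
time: 3.8
tool_pos: [0.4247, 0.2555, 0.0637]
tool_rot: [-3.14, 0.001, 1.571]
contact_force: [-0.0, 0.3, -0.0]
opening: 0.0918
grip_force: 0.0
time: 4.4
tool_pos: [0.4253, 0.2557, 0.0646]
tool_rot: [3.141, -0.0, 1.571]
contact_force: [0.1, -0.5, -0.1]
opening: 0.0491
grip_force: 0.0
```

```bash
python3 -c "
from h import *
a=grab('side','s2')[0]; w=grab('wrist','w2')[0]; print(robot.observe()['opening'],robot.observe()['tool_pos'])
f=lambda im:cv2.resize(im,(400,300),interpolation=cv2.INTER_CUBIC)
b=load('s1')[0]
cv2.imwrite('pics/c2.png',np.vstack([np.hstack([f(a[180:270,250:370]),f(b[180:270,250:370])]),np.hstack([f(w[100:400,120:520]),f(grab('top','t2')[0][170:230,260:340])])]))"
```

```text
0.04652587931690687 [0.42531743 0.25569572 0.06454334]
```

View pics/c2.png

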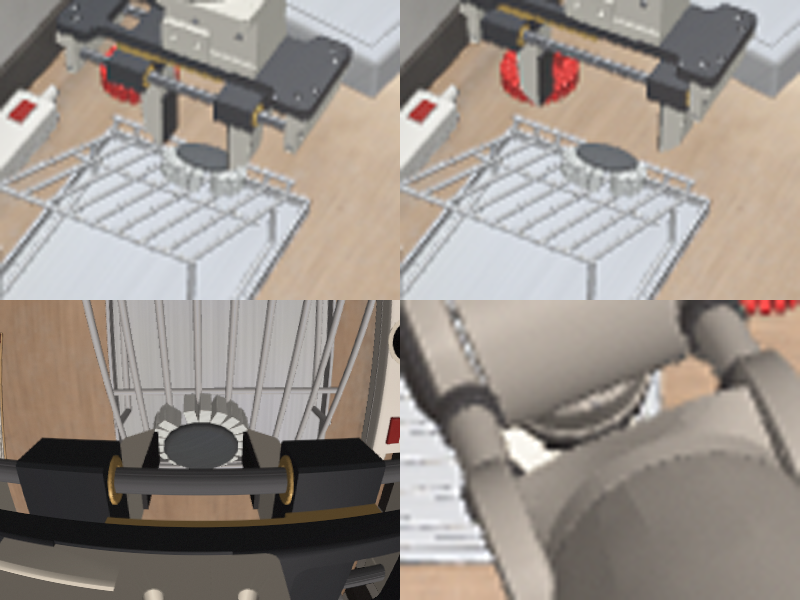

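```bash
cat > cap.py <<'E'
from h import *
import sys
nm,u0,u1,v0,v1=sys.argv[1],*map(int,sys.argv[2:6])
p=load(nm)[0]; g=p.max(2); m=np.zeros_like(g); m[v0:v1,u0:u1]=1; q=((g<105)&(g>45)&(m>0)).astype(np.uint8)
q=cv2.morphologyEx(q,cv2.MORPH_OPEN,np.ones((7,7),np.uint8)); c=max(cv2.findContours(q,0,1)[0],key=cv2.contourArea); e=cv2.fitEllipse(c); print(e)
n=np.array([0,-np.sin(.506),np.cos(.506)])
C=wpl(nm,*e[0],[0,.2584-.485*.02,.0433+.875*.02],n); print('cap rim ctr',C,'under',C-.02*n)
E
python3 cap.py w2 275 380 205 275; python3 -c "
from h import *
d=load('w2')[1]; print(d[240:250,325], d[200:290:10,325].round(3))
o,r=wray('w2',325,245); print(o,r)
X=cloud('s2'); print(X[226,311], X[226:229,309:313,:].reshape(-1,3).mean(0))"
```

```text
((320.70294189453125, 246.42967224121094), (43.73683547973633, 73.09571075439453), 88.92254638671875)
cap rim ctr [0.42587352 0.2488765  0.0608978 ] under [0.42587352 0.25857015 0.043404  ]
[0.1781167  0.17928912 0.18057965 0.1804174  0.1805585  0.18223259
 0.18291427 0.18280569 0.18346874 0.18375336] [0.178 0.172 0.178 0.173 0.178 0.186 0.194 0.089 0.085]
[0.42559029 0.33270113 0.23466033] [ 0.01528953 -0.43030463 -0.90255424]
[0.42341852 0.25076909 0.06596521] [0.42190872 0.25626146 0.06817878]
```

```bash
python3 - <<'E'
from h import *
def tri(rs):
    A=np.zeros((3,3));b=np.zeros(3)
    for o,r in rs:
        r=r/np.linalg.norm(r);M=np.eye(3)-np.outer(r,r);A+=M;b+=M@o
    x=np.linalg.solve(A,b); return x,[np.linalg.norm((np.eye(3)-np.outer(r,r)/(r@r))@(x-o)).round(4) for o,r in rs]
T=ray('top0',299.27,196.19);S=ray('side0',311.33,226.66)
print(tri([T,S]),tri([T,S,wray('w1',321.58,156.46)]),tri([T,S,wray('w2',320.7,246.43)]),tri([wray('w1',321.58,156.46),wray('w2',320.7,246.43)]))
p=load('s2')[0][195:255,280:345];q=load('w2')[0][190:310,250:400]
cv2.imwrite('pics/c3.png',np.hstack([cv2.resize(p,(400,370),interpolation=cv2.INTER_CUBIC),cv2.resize(q,(400,370),interpolation=cv2.INTER_CUBIC)]))
s=robot.observe(); print(s['opening'],s['grip_force'])
E
```

```text
(array([0.4256015 , 0.24658946, 0.05932285]), [np.float64(0.0009), np.float64(0.0009)]) (array([0.42553648, 0.24738069, 0.05966738]), [np.float64(0.001), np.float64(0.0012), np.float64(0.0011)]) (array([0.42575246, 0.2469004 , 0.0587588 ]), [np.float64(0.0008), np.float64(0.0012), np.float64(0.0009)]) (array([0.42578753, 0.24863566, 0.06039734]), [np.float64(0.0001), np.float64(0.0001)])
0.04632446535385303 0.0
```

View pics/c3.png

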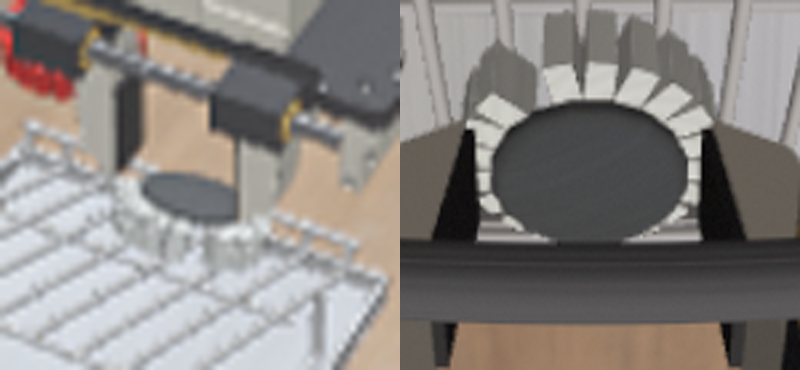

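```bash
python3 - <<'E'
from h import *
X=cloud('s2')
for v in range(216,240,1): print(v,X[v,322].round(3),X[v,324].round(3), load('s2')[0][v,322],X[v,299].round(3))
E
```

```text
216 [0.375 0.293 0.156] [0.371 0.292 0.158] [70 67 68] [0.448 0.265 0.1  ]
217 [0.374 0.295 0.155] [0.371 0.292 0.154] [69 66 66] [0.448 0.265 0.097]
218 [0.376 0.291 0.148] [0.372 0.289 0.148] [94 96 96] [0.45  0.262 0.09 ]
219 [0.387 0.267 0.12 ] [0.372 0.29  0.147] [146 153 155] [0.449 0.264 0.089]
220 [0.388 0.265 0.115] [0.382 0.266 0.118] [163 172 174] [0.448 0.265 0.087]
221 [0.386 0.269 0.116] [0.382 0.267 0.116] [161 169 171] [0.449 0.263 0.081]
222 [0.388 0.266 0.109] [0.382 0.267 0.112] [160 169 170] [0.447 0.266 0.082]
223 [0.389 0.263 0.103] [0.383 0.265 0.107] [160 168 170] [0.449 0.263 0.075]
224 [0.387 0.267 0.104] [0.382 0.266 0.106] [160 169 171] [0.477 0.212 0.014]
225 [0.388 0.264 0.098] [0.384 0.262 0.098] [160 168 170] [0.452 0.258 0.063]
226 [0.388 0.263 0.094] [0.382 0.266 0.099] [160 168 170] [0.45  0.263 0.064]
227 [0.387 0.265 0.092] [0.381 0.267 0.097] [160 167 170] [0.447 0.267 0.066]
228 [0.387 0.266 0.09 ] [0.383 0.265 0.091] [159 167 170] [0.449 0.264 0.059]
229 [0.387 0.266 0.087] [0.404 0.219 0.037] [169 175 176] [0.446 0.269 0.061]
230 [0.401 0.237 0.051] [0.403 0.22  0.034] [202 204 202] [0.446 0.27  0.059]
231 [0.399 0.24  0.051] [ 0.418  0.188 -0.004] [217 217 213] [0.444 0.272 0.058]
232 [0.396 0.246 0.055] [0.414 0.197 0.001] [204 204 200] [0.444 0.274 0.056]
233 [0.393 0.253 0.059] [0.408 0.21  0.012] [177 178 174] [0.444 0.274 0.053]
234 [0.393 0.253 0.055] [0.405 0.214 0.014] [145 147 144] [0.44  0.281 0.058]
235 [0.393 0.251 0.05 ] [0.406 0.214 0.01 ] [158 160 156] [0.439 0.282 0.056]
236 [0.395 0.249 0.044] [0.406 0.213 0.006] [179 178 175] [0.439 0.283 0.053]
237 [0.394 0.25  0.042] [0.406 0.213 0.002] [212 207 202] [0.438 0.284 0.052]
238 [0.409 0.217 0.   ] [0.405 0.215 0.001] [224 215 210] [0.458 0.248 0.005]
239 [0.405 0.225 0.006] [0.385 0.256 0.045] [219 213 210] [0.457 0.25  0.004]
```

Side view depth shows the fingertips ending just above the fins (z about 0.07), so the jaws closed over the head without touching it. I'll reopen and feel the way down.

```bash
python3 -m handwheel '[0,0,0,0,1,0,0,0,0,1,0,0,0,0,1,0,0,0,0,1,0,0,-3,0,1,0,0,-3,0,1,0,0,0,0,1]'|head -4;  python3 - <<'E'
from h import *
grab('side','s3'); X=cloud('s3'); p=load('s3')[0]
cv2.imwrite('pics/c4.png',cv2.resize(p[190:265,270:370],(800,600),interpolation=cv2.INTER_CUBIC))
o=robot.observe(); print(o['tool_pos'],o['qpos'].round(4).tolist(),o['contact_force'])
E
```

```text
time: 5.25
tool_pos: [0.4249, 0.2555, 0.058]
tool_rot: [-3.141, 0.0, 1.571]
contact_force: [-0.2, -0.6, -0.0]
[0.42507012 0.25557006 0.05814476] [0.3867, 0.4818, 1.8054, -0.0001, 0.855, 0.3868] [ 0.11634066 -0.1896104   0.91355879]
```

View pics/c4.png

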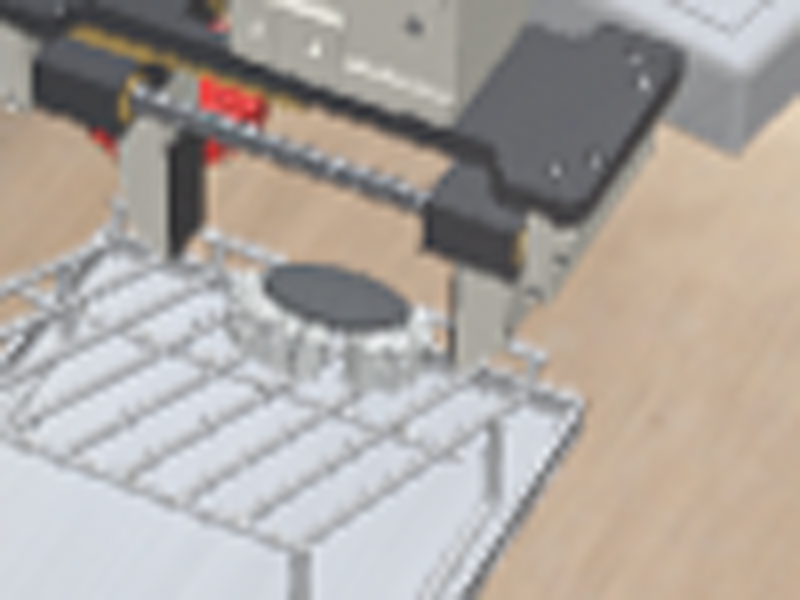

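The open fingers straddle the head. The near right tip ends at crop (475,365), the left at (165,250).

```bash
python3 - <<'E'
from h import *
for n,u,v,y in [('s3',270+460/8,190+362/8,.265),('s3',270+500/8,190+360/8,.265),('s3',270+168/8,190+255/8,.265),('s2',280+240*65/400,195+215*60/370,.265),('s2',280+118*65/400,195+170*60/370,.265)]:
    o,r=ray(n,u,v); print(n,u,v,(o+r*(y-o[1])/r[1]).round(4))
E
```

```text
s3 327.5 235.25 [0.3728 0.265  0.0719]
s3 332.5 235.0 [0.3601 0.265  0.0789]
s3 291.0 221.875 [0.4699 0.265  0.0706]
s2 319.0 229.86486486486487 [0.3951 0.265  0.0791]
s2 299.175 222.56756756756758 [0.4477 0.265  0.0786]
```

```bash
python3 - <<'E'
from h import *
print('seen 277,229 and',250+(712-400)*.375,229)
for z in (.0505,.0645,.0785):
  for x in (.4022,.4487): print(z,x,np.round(wproj('w2',np.array([x,.265,z])),1))
E
```

```text
seen 277,229 and 367.0 229
0.0505 0.4022 [283.4 216.3]
0.0505 0.4487 [356.6 216.2]
0.0645 0.4022 [280.8 224.4]
0.0645 0.4487 [359.2 224.3]
0.0785 0.4022 [277.8 233.7]
0.0785 0.4487 [362.1 233.6]
```

Two cameras and the lack of contact agree that the real fingertips are about 14 mm above the reported TCP height, so I'll go lower, in steps.

```bash
python3 -m handwheel '[0,0,-5,0,1,0,0,-5,0,1,0,0,-3,0,1,0,0,0,0,1]'|head -4; python3 -m handwheel '[0,0,-3,0,1,0,0,-3,0,1,0,0,0,0,1]'|head -4;python3 - <<'E'
from h import *
grab('side','s4'); p=load('s4')[0]
cv2.imwrite('pics/c5.png',cv2.resize(p[190:265,270:370],(800,600),interpolation=cv2.INTER_CUBIC))
E
```

```text
time: 5.7
tool_pos: [0.4249, 0.2555, 0.0449]
tool_rot: [-3.141, 0.0, 1.571]
contact_force: [0.3, 0.4, -0.5]
time: 6.0
tool_pos: [0.4251, 0.2556, 0.0391]
tool_rot: [-3.141, 0.0, 1.571]
contact_force: [-0.1, -0.2, -0.7]
```

View pics/c5.png

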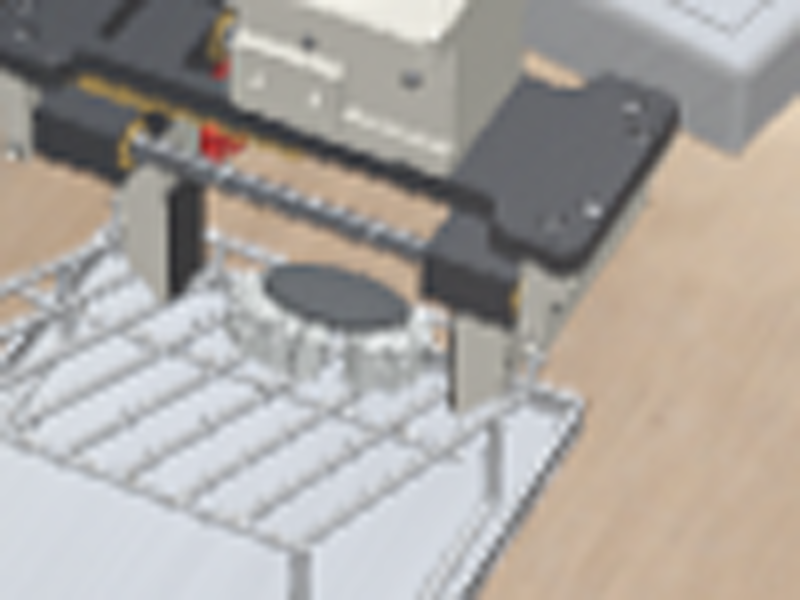

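Tips now sit beside the fins, just above the wires (crop 475,410 and 165,300). Closing.

```bash
python3 -m handwheel '[0,0,0,0,0.5,0,0,0,0,0.5,0,0,0,0,0.5,0,0,0,0,0.5,0,0,0,0,0.5,0,0,0,0,0.5,0,0,0,0,0.5]' 12
```

```text
time: 6.75
tool_pos: [0.4253, 0.2557, 0.0396]
tool_rot: [3.141, 0.0, 1.571]
contact_force: [-0.6, 0.7, 1.1]
opening: 0.0612
grip_force: 12.0
```

```bash
python3 -m handwheel '[0,0,10,0,0.5,0,0,20,0,0.5,0,0,35,0,0.5,0,0,35,0,0.5,0,0,35,0,0.5,0,0,35,0,0.5,0,0,35,0,0.5,0,0,35,0,0.5]' 20; python3 -m handwheel '[2,-20,10,0,0.5,2,-40,10,0,0.5,2,-45,10,0,0.5,2,-45,10,0,0.5,2,-45,10,0,0.5,2,-45,10,0,0.5,2,-45,10,0,0.5,0,-40,10,0,0.5]' ; python3 -m handwheel '[0,-35,0,0,0.5,0,-20,0,0,0.5,0,0,0,0,0.5,0,0,0,0,0.5]'; python3 - <<'E'
from h import *
print(robot.observe()['tool_pos']); p,d,c=grab('wrist','w3'); print(robot.observe()['tool_pos'])
hsv=cv2.cvtColor(p,cv2.COLOR_BGR2HSV); X=None
y=((abs(hsv[...,0].astype(int)-22)<8)&(hsv[...,1]>110)&(hsv[...,2]>90)).astype(np.uint8); y[240:]=0
for c in sorted(cv2.findContours(y,0,1)[0],key=cv2.contourArea)[-3:]:
    if len(c)>5: e=cv2.fitEllipse(c); print(cv2.contourArea(c),e,wpl('w3',*e[0],[0,0,.06]))
E
```

```text
time: 7.55
tool_pos: [0.4247, 0.2555, 0.2816]
tool_rot: [3.141, -0.0, 1.571]
contact_force: [-0.1, 0.7, -1.5]
opening: 0.0606
grip_force: 20.0
time: 8.35
tool_pos: [0.4386, -0.0712, 0.3605]
tool_rot: [3.141, 0.0, 1.57]
contact_force: [1.5, 1.6, -1.0]
opening: 0.0608
grip_force: 20.0
time: 8.75
tool_pos: [0.4389, -0.1241, 0.3597]
tool_rot: [-3.141, -0.001, 1.57]
contact_force: [-0.2, 0.2, -1.5]
opening: 0.0607
grip_force: 20.0
[ 0.43891376 -0.12406026  0.35968667]
[ 0.43903373 -0.12356831  0.35974676]
63.0 ((589.2171020507812, 204.24227905273438), (6.755434989929199, 13.74581527709961), 69.56175994873047) [ 1.02430067 -0.20509538  0.06      ]
134.0 ((414.9159851074219, 90.38433837890625), (8.557896614074707, 24.63434410095215), 105.974609375) [ 0.58486688 -0.01648998  0.06      ]
1886.0 ((327.1841125488281, 114.14885711669922), (48.725669860839844, 49.32619857788086), 88.5779800415039) [ 0.44976848 -0.05737392  0.06      ]
```

```bash
python3 -m handwheel '[-7,30,0,0,0.5,-7,38,0,0,0.5,-7,40,-10,0,0.5,-7,40,-20,0,0.5,-7,40,-20,0,0.5,-7,40,-20,0,0.5,-7,40,-20,0,0.5,-5,10,-30,0,0.5]'; python3 -m handwheel '[0,0,-35,0,0.5,0,0,-40,0,0.5,0,0,-40,0,0.5,0,0,-35,0,0.5,0,0,-20,0,0.5,0,0,0,0,0.5,0,0,0,0,0.5]' ; python3 - <<'E'
from h import *
grab('wrist','w4'); grab('side','s5'); print(robot.observe()['tool_pos'])
E
python3 cap.py w4 275 380 205 275
```

```text
time: 9.6
tool_pos: [0.3844, 0.158, 0.24]
tool_rot: [3.138, -0.002, 1.576]
contact_force: [1.6, 0.2, -2.2]
opening: 0.0605
grip_force: 20.0
time: 10.3
tool_pos: [0.3853, 0.1545, 0.0702]
tool_rot: [3.141, -0.0, 1.572]
contact_force: [-0.6, -0.3, -0.8]
opening: 0.061
grip_force: 20.0
[0.38617908 0.15434696 0.07089113]
((320.57708740234375, 257.1683349609375), (26.10597801208496, 89.17926025390625), 89.82498168945312)
cap rim ctr [ 0.38598944  0.09121347 -0.02646626] under [ 0.38598944  0.10090712 -0.04396007]
```

```bash
python3 -m handwheel '[0,0,-20,0,0.5,0,0,-20,0,0.5,0,0,-14,0,0.5,0,0,0,0,0.5]' 10; python3 -m handwheel '[0,0,-3,0,0.5,0,0,-3,0,0.5,0,0,-3,0,0.5,0,0,-2,0,0.5,0,0,0,0,0.5]'
```

```text
time: 10.8
tool_pos: [0.3852, 0.1537, 0.0155]
tool_rot: [-3.141, 0.0, 1.571]
contact_force: [-0.4, 0.0, -1.2]
opening: 0.0611
grip_force: 10.0
time: 11.3
tool_pos: [0.3858, 0.1538, 0.0047]
tool_rot: [3.14, -0.0, 1.571]
contact_force: [0.1, 0.4, 0.7]
opening: 0.0612
grip_force: 10.0
```

```bash
python3 -m handwheel '[0,0,-3,0,0.5,0,0,-2,0,0.5,0,0,0,0,0.5]'
```

```text
time: 11.6
tool_pos: [0.3851, 0.1535, -0.0008]
tool_rot: [-3.141, 0.0, 1.571]
contact_force: [0.3, 0.5, 0.4]
opening: 0.0614
grip_force: 10.0
```

```bash
python3 -m handwheel '[0,0,-2,0,0.5,0,0,0,0,0.5,0,0,0,0,0.8,0,0,0,0,1,0,0,0,0,1,0,0,0,0,1,0,0,0,0,1]'; python3 -m handwheel '[0,0,15,0,1,0,-5,30,0,1,0,-10,40,0,1,0,-10,40,0,1,0,-15,20,0,1,0,0,0,0,1,0,0,0,0,1]'; python3 - <<'E'
from h import *
grab('wrist','w5'); grab('side','s6');grab('top','t6'); print(robot.observe()['tool_pos'])
X=cloud('s6'); p=load('s6')[0]; d=load('w5')[1]
u,v=map(int,wproj('w5',np.array([.385,.153,.02]))); print(u,v)
g=load('w5')[0].max(2); q=((g<110)&(g>40)).astype(np.uint8); q[v+45:]=0;q[:max(v-45,0)]=0;q[:,:u-55]=0;q[:,u+55:]=0
q=cv2.morphologyEx(q,cv2.MORPH_OPEN,np.ones((7,7),np.uint8)); 
for c in sorted(cv2.findContours(q,0,1)[0],key=cv2.contourArea)[-2:]:
    e=cv2.fitEllipse(c); C=wpl('w5',*e[0],[0,0,.02]); print(cv2.contourArea(c),e,C)
im=load('w5')[0]; cu,cv_=e[0]
# fins: unwrap at z=.014 r=27
C=wpl('w5',cu,cv_,[0,0,.019])
for r in (.0255,.027,.029):
    row=[]
    for a in range(0,360,3):
        x,y=wproj('w5',np.array([C[0]+r*np.cos(np.radians(a)),C[1]+r*np.sin(np.radians(a)),.014])); row.append(int(cv2.getRectSubPix(im,(1,1),(float(x),float(y))).min()))
    print(r,' '.join(map(str,row)))
Z=X[(abs(X[...,0]-.385)<.02)&(abs(X[...,1]-.153)<.02)]; print(np.percentile(Z[:,2],[5,50,95]))
E
```

```text
time: 12.3
tool_pos: [0.3853, 0.1536, -0.0025]
tool_rot: [-3.142, 0.0, 1.571]
contact_force: [0.4, -0.6, 0.1]
opening: 0.0911
grip_force: 0.0
time: 13.0
tool_pos: [0.3852, 0.1136, 0.1424]
tool_rot: [3.141, -0.0, 1.57]
contact_force: [-0.6, -0.3, -0.0]
opening: 0.0918
grip_force: 0.0
[0.38442871 0.11393667 0.14131082]
319 146
1705.5 ((319.8713684082031, 149.9707489013672), (46.4007453918457, 46.903785705566406), 90.14997100830078) [0.38521653 0.15003836 0.02      ]
0.0255 177 122 194 216 214 213 191 115 210 215 213 212 183 105 201 217 213 211 184 107 195 217 213 211 216 131 185 216 213 210 205 137 163 216 213 211 202 129 108 108 108 108 108 104 137 215 214 211 207 149 141 208 214 212 207 163 134 219 215 213 206 164 106 212 215 214 211 161 145 202 212 207 214 161 161 192 189 196 210 152 159 202 195 187 196 159 169 191 200 205 196 152 162 196 193 207 198 133 172 197 205 210 212 142 179 204 208 208 183 126 183 216 212 215 164 104 189 216 215 213
0.027 180 120 192 213 210 212 169 101 200 212 210 208 169 108 182 212 210 210 175 104 175 211 209 209 174 105 173 209 209 209 207 129 152 213 20
[... 161 characters left out ...]
 202 213 210 210 149 139 207 214 211 197 140 177 219 214 211 193 123 183 219 212 210 193 126 177 216 212 209 181 106 180 215 211 211 174 105 206 214 211 212 190 137 201 214 210 212
0.029 156 111 194 210 210 206 134 106 183 211 212 213 153 107 172 209 211 213 151 103 159 208 213 209 179 94 184 211 208 208 187 122 158 205 215 207 202 115 108 107 107 108 108 107 127 205 212 213 204 134 117 194 209 214 203 130 106 201 210 213 206 127 107 184 210 212 213 151 104 202 208 211 207 147 111 207 208 212 210 141 117 206 208 212 220 137 148 216 210 212 196 115 162 204 211 213 190 122 156 210 210 213 180 106 180 211 211 213 159 116 192 210 212 212 138 104 183 210 213 210
[0.0185902  0.33620698 0.51288464]
```

Head lies flat at (0.385, 0.150), notch at 120.5°. The target is 79.2°, so it needs a spin of −0.72 rad. Regripping lower.

```bash
python3 -m handwheel '[0,18,-5,0,1,0,18,-25,0,1,0,0,-35,0,1,0,0,-35,0,1,0,0,-25,0,1,0,0,-15,0,1,0,0,0,0,1]' 20 | head -4; python3 -m handwheel '[0,0,0,0,1,0,0,0,0,1]' | head -4
```

```text
time: 13.85
tool_pos: [0.3829, 0.1496, -0.0001]
tool_rot: [-3.135, 0.001, 1.571]
contact_force: [0.2, -0.2, -1.2]
time: 14.05
tool_pos: [0.3857, 0.1499, 0.003]
tool_rot: [3.141, -0.0, 1.571]
contact_force: [-0.6, -0.8, -0.1]
```

```bash
python3 -m handwheel '[0,0,-6,0,1,0,0,-4,0,1,0,0,-2,0,1,0,0,0,0,1]' | head -4; python3 -m handwheel '[0,0,0,0,0.5,0,0,0,0,0.5,0,0,0,0,0.5,0,0,0,0,0.5,0,0,0,0,0.5,0,0,0,0,0.5]' 20
```

```text
time: 14.45
tool_pos: [0.3851, 0.1496, -0.0097]
tool_rot: [-3.141, 0.0, 1.571]
contact_force: [0.3, 0.4, 0.1]
time: 15.05
tool_pos: [0.3853, 0.1497, -0.0094]
tool_rot: [3.141, -0.0, 1.571]
contact_force: [-0.2, -0.9, 1.5]
opening: 0.0615
grip_force: 20.0
```

```bash
python3 -m handwheel '[0,0,15,0,0.5,0,0,30,0,0.5,0,0,40,0,0.5,0,0,30,0,0.5,0,-15,15,0,0.5,10,-35,0,-0.12,0.5,10,-35,0,-0.12,0.5,10,-35,0,-0.12,0.5]'; python3 -m handwheel '[10,-35,0,-0.12,0.5,10,-30,0,-0.12,0.5,10,-20,0,-0.12,0.5,5,0,0,0,0.5,0,0,0,0,0.5,0,0,0,0,0.5]'
```

```text
time: 15.85
tool_pos: [0.4153, 0.0286, 0.1206]
tool_rot: [3.141, -0.0, 1.207]
contact_force: [-0.2, 0.2, -0.7]
opening: 0.0611
grip_force: 20.0
time: 16.45
tool_pos: [0.4496, -0.0543, 0.1202]
tool_rot: [-3.14, 0.0, 0.853]
contact_force: [0.0, -0.6, -2.2]
opening: 0.0615
grip_force: 20.0
```

```bash
python3 -m handwheel '[0,-3,-15,-0.003,0.5,0,0,-20,0,0.5,0,0,-15,0,0.5,0,0,0,0,0.5,0,0,0,0,0.5]'; python3 - <<'E'
from h import *
grab('side','s7'); im=grab('wrist','w7')[0]; o=robot.observe(); print(o['tool_pos'],o['tool_rot'])
# held head: cap & rest
u,v=wproj('w7',o['tool_pos']+[0,0,.02]); print(u,v)
# plate yaw / cup in side view
E
```

```text
time: 16.95
tool_pos: [0.45, -0.0575, 0.0707]
tool_rot: [-3.141, 0.0, 0.85]
contact_force: [0.6, -0.2, -1.2]
opening: 0.0614
grip_force: 20.0
[ 0.45074929 -0.05804463  0.071352  ] [ 3.14022774e+00 -5.90064195e-04  8.48888032e-01]
321.1310185990409 254.40728826926264
```

```bash
python3 -m handwheel '[0,0,-6,0,0.5,0,0,-3,0,0.5,0,0,-2,0,0.5,0,0,0,0,0.5]' | sed -n 2,4p; python3 -m handwheel '[0,0,-2,0,0.5,0,0,-2,0,0.5,0,0,0,0,0.5]'| sed -n 2,4p;  python3 -m handwheel '[0,0,-2,0,0.5,0,0,0,0,0.5]'| sed -n 2,4p
```

```text
tool_pos: [0.4501, -0.0583, 0.0592]
tool_rot: [-3.141, 0.0, 0.848]
contact_force: [-0.7, -0.5, -1.1]
tool_pos: [0.4501, -0.0583, 0.0553]
tool_rot: [-3.141, 0.0, 0.848]
contact_force: [0.9, -0.6, -0.7]
tool_pos: [0.4502, -0.0583, 0.0533]
tool_rot: [-3.141, 0.0, 0.848]
contact_force: [0.2, -0.8, -0.8]
```

```bash
python3 -m handwheel '[0,0,-1,0,0.5,0,0,-1,0,0.5,0,0,0,0,0.5]' | sed -n 2,4p; python3 -m handwheel '[0,0,-1,0,0.5,0,0,0,0,0.5]'| sed -n 2,4p;  python3 -m handwheel '[0,0,-1,0,0.5,0,0,0,0,0.5]'| sed -n 2,4p
```

```text
tool_pos: [0.4502, -0.0583, 0.0514]
tool_rot: [-3.141, 0.0, 0.848]
contact_force: [0.2, 0.2, -2.1]
tool_pos: [0.4504, -0.0583, 0.0506]
tool_rot: [3.141, -0.0, 0.848]
contact_force: [-0.4, -0.1, -0.3]
tool_pos: [0.4504, -0.0584, 0.0505]
tool_rot: [3.141, -0.0, 0.848]
contact_force: [-3.2, 0.5, 11.6]
```

```bash
python3 -m handwheel '[0,0,0,0,0.75,0,0,0,0,1,0,0,0,0,1,0,0,0,0,1,0,0,0,0,1]' | sed -n 5,6p; python3 -m handwheel '[0,0,15,0,1,0,0,35,0,1,-8,-3,40,0,1,-12,-6,40,0,1,-10,-6,20,0,1,0,0,0,0,1,0,0,0,0,1]'| sed -n 1,3p; python3 - <<'E'
from h import *
im=grab('wrist','w8')[0]; grab('side','s8');grab('top','t8'); Z0=.06
u,v=map(int,wproj('w8',np.array([.4497,-.0575,Z0+.02]))); print(u,v)
g=im.max(2); q=((g<110)&(g>40)).astype(np.uint8); M=np.zeros_like(q); cv2.circle(M,(u,v),30,1,-1); q*=M
q=cv2.morphologyEx(q,cv2.MORPH_OPEN,np.ones((9,9),np.uint8)); c=max(cv2.findContours(q,0,1)[0],key=cv2.contourArea); e=cv2.fitEllipse(c)
C=wpl('w8',*e[0],[0,0,Z0+.019]); print(e,C)
hsv=cv2.cvtColor(im,cv2.COLOR_BGR2HSV)
y=((abs(hsv[...,0].astype(int)-22)<8)&(hsv[...,1]>110)&(hsv[...,2]>80)).astype(np.uint8);M[:]=0;cv2.circle(M,(u,v),60,1,-1);y*=M
pts=np.argwhere(y)[:,::-1].astype(np.float32); print('brass px',len(pts)); ee=cv2.fitEllipse(cv2.convexHull(pts)); print(ee,wpl('w8',*ee[0],[0,0,Z0]))
for r in (.0255,.027,.029):
    row=[]
    for a in range(0,360,3):
        x,yy=wproj('w8',np.array([C[0]+r*np.cos(np.radians(a)),C[1]+r*np.sin(np.radians(a)),Z0+.014])); row.append(int(cv2.getRectSubPix(im,(1,1),(float(x),float(yy))).min()))
    print(r,' '.join(map(str,row)))
a=cv2.resize(im[v-50:v+50,u-65:u+65],(520,400),interpolation=cv2.INTER_CUBIC); s=load('s8')[0][135:175,330:382]; b=cv2.resize(s,(280,216),interpolation=cv2.INTER_CUBIC)
o=np.zeros((400,800,3),np.uint8);o[:,:520]=a;o[:216,520:]=b;cv2.imwrite('pics/c8.png',o)
E
```

```text
opening: 0.0907
grip_force: 0.0
time: 19.85
tool_pos: [0.4203, -0.0733, 0.1993]
tool_rot: [3.141, -0.0, 0.847]
332 155
((333.35626220703125, 155.4728240966797), (46.50786209106445, 47.41135787963867), 79.25973510742188) [ 0.45043592 -0.05783392  0.079     ]
brass px 1113
((331.4700927734375, 151.30560302734375), (73.00236511230469, 74.2270736694336), 83.73297119140625) [ 0.45045162 -0.05614     0.06      ]
0.0255 198 218 216 215 191 112 193 218 216 211 188 108 195 219 215 212 188 118 183 218 216 212 209 155 89 89 95 88 88 90 144 215 216 212 211 190 119 203 217 213 212 173 111 180 216 214 213 190 110 182 215 214 211 191 113 198 212 215 213 164 119 191 212 208 203 181 125 205 202 193 175 141 114 202 193 181 169 123 120 184 210 193 174 126 138 197 200 190 183 111 146 196 197 199 203 115 173 217 211 210 179 128 193 203 204 204 164 137 199 219 217 215 186 117 204 219 217 213 179 120
0.027 191 214 213 213 177 99 181 214 212 213 188 89 162 215 212 212 183 105 144 210 212 211 210 121 89 117 182 195 126 93 112 200 211 209 211 157 110 200 211 210 210 157 121 182 212 210 210 187 93 184 214 210 209 185 122 200 214 210 210 172 113 192 214 211 211 165 114 194 214 213 208 142 77 216 216 212 211 137 132 218 216 214 209 130 136 215 216 213 204 102 194 218 217 213 197 102 170 215 215 214 180 99 196 218 214 213 162 116 204 217 213 212 165 112 193 214 213 213 176 115
0.029 165 212 214 219 162 90 164 214 211 214 176 90 113 207 215 216 176 85 133 211 213 219 186 90 88 144 216 209 179 92 112 200 211 215 213 128 95 191 211 214 213 149 104 174 210 212 207 164 96 203 211 211 211 145 104 173 209 211 213 171 86 185 209 211 212 156 90 182 211 213 213 166 86 201 211 212 217 130 134 211 211 213 198 116 134 213 212 215 210 106 149 210 212 217 198 91 153 214 213 215 191 97 160 213 214 218 168 103 158 212 216 218 198 102 179 212 217 217 162 92
```

View pics/c8.png

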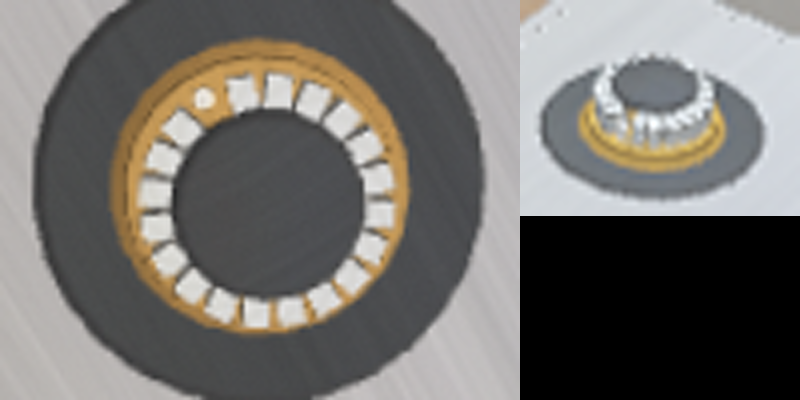

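The picture shows the head seated concentric on the brass cup, with the white electrode (205,98) in the middle of its notch. Next, the pan support's angle from the stored views.

```bash
python3 - <<'E'
from h import *
ex=np.array([.982,-.187,0]);ey=np.array([.187,.982,0]);S=np.array([.4502,-.0575,0]);H=S-.110*ey+[0,0,.1]
for n in ('side0','top0','s8','t8'):
    p=load(n)[0];X=cloud(n)-H; a=X@ex;b=X@ey;z=X[...,2]; r=np.hypot(b,z); g=p.max(2)
    th=np.arctan2(z,b); fr=(abs(a)<.11)&(r>.03)&(r<.24)&(th>1.5)&(th<2.1)&(g<130)
    m=fr&(abs(a)<.06)&(r>.205)&(r<.235)
    print(n,fr.sum(),np.median(th[fr]).round(3),'bar',m.sum(),np.median(th[m]).round(3),np.median(r[m]).round(4),np.median(b[m]).round(4),np.median(z[m]).round(4))
    # ray method: pixel rays of bar -> intersect arc cylinder
    k=[]
    for v,u in np.argwhere(m):
        o,q=ray(n,u,v); o=o-H; qb,qz,ob,oz=q@ey,q[2],o@ey,o[2]
        A=qb*qb+qz*qz;B=2*(qb*ob+qz*oz);C=ob*ob+oz*oz-.22**2;D=B*B-4*A*C
        if D>0:
            for t in ((-B-D**.5)/2/A,(-B+D**.5)/2/A):
                h=np.arctan2(oz+t*qz,ob+t*qb)
                if 1.6<h<2: k.append(h)
    print('  ray th',len(k),np.median(k) if k else None)
E
```

```text
side0 1102 1.877 bar 144 1.881 0.2212 -0.0674 0.2109
  ray th 107 1.8732337833225865
top0 1304 1.873 bar 222 1.88 0.2239 -0.0679 0.2129
  ray th 222 1.8965387432621985
s8 718 1.872 bar 89 1.877 0.2213 -0.0666 0.211
  ray th 65 1.8732337833225865
t8 48 1.873 bar 0 nan nan nan nan
  ray th 0 None
  return _methods._mean(a, axis=axis, dtype=dtype,
  ret = ret.dtype.type(ret / rcount)
```

```bash
python3 -m handwheel '[0,0,35,-0.13,1,0,0,40,-0.13,1,0,0,40,-0.13,1,0,0,40,-0.13,1,0,0,15,-0.13,1,0,0,0,-0.13,1,0,0,0,-0.13,1,0,0,0,-0.125,1]' | sed -n 1,3p; python3 -m handwheel '[0,-35,0,0,1,0,-40,0,0,1,-3,-40,0,0,1,0,-30,0,0,1,0,-12,0,0,1,0,0,0,0,1,0,0,0,0,1]'| sed -n 1,4p; python3 - <<'E'
from h import *
grab('wrist','w9');grab('side','s9'); print(robot.observe()['tool_pos'],robot.observe()['tool_rot'])
p,d,_,_=load('w9'); 
for P in ([.4173,-.2303,.31],[.4173+.06*.982,-.2303-.06*.187,.31],[.4173-.06*.982,-.2303+.06*.187,.31]):
    u,v=wproj('w9',np.array(P)); print(u,v)
E
```

```text
time: 20.8
tool_pos: [0.4205, -0.0731, 0.3683]
tool_rot: [-3.141, 0.002, -0.192]
time: 21.5
tool_pos: [0.4175, -0.2294, 0.3689]
tool_rot: [-3.14, 0.001, -0.187]
contact_force: [0.2, 0.4, -0.2]
[ 0.4175187  -0.2290183   0.36952569] [-3.14124521e+00  5.97238885e-05 -1.85652984e-01]
322.3445031522858 207.32844874689673
322.51000508663014 129.81686918817417
322.13225583246464 273.85055929780407
```

```bash
python3 - <<'E'
from h import *
p,d,W,k=load('w9')
for v in (110,130,150,170,190):
    row=d[v]; g=p[v].max(1); idx=[u for u in range(270,375) if 0<row[u]<.27]; print(v,idx[:1],idx[-1:],len(idx),row[320:326].round(3),g[310:336:2])
E
```

```text
110 [310] [333] 24 [0.239 0.219 0.217 0.216 0.216 0.215] [ 76  43  48  52  56  54  48  67  79  84  83  71 123]
130 [304] [332] 22 [1.261 0.222 0.22  0.222 0.219 0.22 ] [ 54  55  73 122  96 112  47  67  78  85  82  76  76]
150 [321] [332] 12 [1.287 0.226 0.226 0.223 0.223 0.224] [178 173 163 150 125 103  52  69  79  84  84  83  90]
170 [321] [332] 12 [0.547 0.23  0.229 0.23  0.228 0.228] [183 186 185 182 177 151  53  72  81  85  83  74 129]
190 [321] [332] 12 [0.558 0.235 0.234 0.233 0.232 0.232] [203 201 199 195 189 162  54  71  80  85  82  53 132]
```

```bash
python3 -m handwheel '[-1,-4,-15,0,1,0,0,-25,0,1,0,0,-25,0,1,0,0,-15,0,1,0,0,-8,0,1,0,0,0,0,1]'| sed -n 1,4p; python3 -m handwheel '[0,0,0,0,0.6,0,0,0,0,0.3,0,0,0,0,0.15,0,0,0,0,0.15,0,0,0,0,0.15,0,0,0,0,0.15,0,0,0,0,0.15,0,0,0,0,0.15]' 8
```

```text
time: 22.2
tool_pos: [0.4162, -0.2333, 0.2811]
tool_rot: [-3.141, 0.001, -0.186]
contact_force: [-0.4, 0.7, 0.4]
time: 23.0
tool_pos: [0.4163, -0.2344, 0.2815]
tool_rot: [3.141, 0.0, -0.187]
contact_force: [0.3, -0.1, -0.2]
opening: 0.0328
grip_force: 0.0
```

```bash
python3 -m handwheel '[0,0,0,0,0,0,0,0,0,0,0,0,0,0,0,0,0,0,0,0,0,0,0,0,0,0,0,0,0,0]' 10; python3 -m handwheel '[0,0,0,0,0]' 40
```

```text
time: 23.6
tool_pos: [0.4163, -0.2343, 0.2815]
tool_rot: [3.141, 0.0, -0.187]
contact_force: [0.9, 0.4, -1.1]
opening: 0.0088
grip_force: 10.0
time: 23.7
tool_pos: [0.4163, -0.2344, 0.2815]
tool_rot: [3.141, 0.0, -0.187]
contact_force: [0.2, -0.1, 0.2]
opening: 0.0071
grip_force: 40.0
```

```bash
cat > arc.py <<'E'
from h import *
import sys
H=np.array([.4296,-.1655]);ey=np.array([.187,.982]);P=robot.observe()['tool_pos']
b=(P[:2]-H)@ey; z=P[2]-.1+.027; t=np.arctan2(z,b); print('b,z,r,theta',b.round(4),z.round(4),np.hypot(b,z).round(4),t.round(3), 'off ex',(P[:2]-H)@np.array([.982,-.187]))
q=np.r_[P[:2],P[2]]*1000
for i in range(int(sys.argv[1])):
    t=max(t-float(sys.argv[2]),0); T=np.r_[H+ey*.22*np.cos(t),.1-.027+.22*np.sin(t)]*1000; T[:2]+=0
    d=np.round(T-q,0); q=q+d; print(round(t,2),d.astype(int).tolist())
E
python3 arc.py 8 0.08
```

```text
b,z,r,theta -0.0701 0.2085 0.2199 1.895 off ex -0.00018913367168078816
1.82 [3, 17, 5]
1.74 [4, 17, 4]
1.66 [3, 17, 2]
1.58 [3, 17, 1]
1.5 [3, 17, -1]
1.42 [4, 17, -2]
1.34 [3, 17, -4]
1.26 [3, 17, -4]
```

```bash
python3 -m handwheel '[3,17,5,0,0,4,17,4,0,0,3,17,2,0,0,3,17,1,0,0]'; python3 arc.py 8 0.08
```

```text
time: 24.1
tool_pos: [0.4295, -0.1664, 0.2937]
tool_rot: [3.14, -0.001, -0.188]
contact_force: [3.4, -2.7, -6.5]
opening: 0.0076
grip_force: 40.0
b,z,r,theta -0.0009 0.2207 0.2207 1.575 off ex 0.0001037199855097106
1.5 [3, 17, -1]
1.42 [3, 17, -2]
1.34 [4, 17, -4]
1.26 [3, 17, -5]
1.18 [3, 16, -6]
1.1 [3, 16, -7]
1.02 [3, 15, -9]
0.94 [3, 14, -10]
```

```bash
python3 -m handwheel '[3,17,-1,0,0,3,17,-2,0,0,4,17,-4,0,0,3,17,-5,0,0,3,16,-6,0,0]'; python3 arc.py 8 0.08; python3 - <<'E'
from h import *
grab('side','s10'); ex=np.array([.982,-.187,0]);ey=np.array([.187,.982,0]);H=np.array([.4296,-.1655,.1]); X=cloud('s10')-H; a=X@ex;b=X@ey;z=X[...,2];r=np.hypot(b,z);th=np.arctan2(z,b)
m=(load('s10')[0].max(2)<120)&(r>.05)&(r<.22)&(abs(abs(a)-.1)<.012)&(z>0.01); print(m.sum(),np.percentile(th[m],[10,50,90]))
E
```

```text
time: 24.6
tool_pos: [0.4462, -0.0823, 0.2759]
tool_rot: [3.14, -0.003, -0.187]
contact_force: [4.0, -1.6, -0.7]
opening: 0.0076
grip_force: 40.0
b,z,r,theta 0.0848 0.2029 0.2199 1.175 off ex 0.0007521836615498357
1.09 [2, 16, -7]
1.01 [3, 15, -9]
0.93 [3, 14, -10]
0.85 [2, 14, -11]
0.77 [3, 12, -12]
0.69 [2, 12, -13]
0.61 [2, 10, -14]
0.53 [2, 10, -15]
291 [1.13278258 1.15910876 1.18829917]
```

The support follows (camera reads 1.16 rad, gripper 1.175). Continuing.

```bash
python3 -m handwheel '[2,16,-7,0,0,3,15,-9,0,0,3,14,-10,0,0,2,14,-11,0,0,3,12,-12,0,0,2,12,-13,0,0]'; python3 arc.py 11 0.06
```

```text
time: 25.25
tool_pos: [0.4623, 0.0005, 0.2139]
tool_rot: [3.141, -0.005, -0.187]
contact_force: [6.6, -4.9, -2.3]
opening: 0.0079
grip_force: 40.0
b,z,r,theta 0.1691 0.1409 0.2201 0.695 off ex 0.001057161974295525
0.63 [0, 8, -10]
0.57 [2, 7, -11]
0.51 [1, 7, -12]
0.45 [1, 6, -11]
0.39 [1, 5, -12]
0.33 [1, 5, -13]
0.27 [1, 4, -12]
0.21 [1, 3, -13]
0.15 [0, 2, -13]
0.09 [0, 2, -13]
0.03 [0, 1, -13]
```

```bash
python3 -m handwheel '[1,8,-10,0,0,1,7,-11,0,0,1,7,-12,0,0,1,6,-11,0,0,1,5,-12,0,0,1,5,-13,0,0,1,4,-12,0,0]'; python3 arc.py 5 0.06
```

```text
time: 25.95
tool_pos: [0.4702, 0.0419, 0.133]
tool_rot: [3.141, -0.007, -0.187]
contact_force: [6.5, -5.4, -1.2]
opening: 0.0072
grip_force: 40.0
b,z,r,theta 0.2113 0.06 0.2197 0.277 off ex 0.001097315360898943
0.22 [0, 4, -13]
0.16 [0, 2, -13]
0.1 [0, 2, -13]
0.04 [0, 0, -13]
0 [1, 1, -8]
```

```bash
python3 -m handwheel '[0,3,-13,0,0,0,2,-13,0,0,0,2,-13,0,0,0,1,-11,0,0,0,0,0,0,0]'; python3 arc.py 1 0.1;  python3 -m handwheel '[0,0,-3,0,0,0,0,-3,0,0,0,0,0,0,0]'; python3 arc.py 1 0.1
```

```text
time: 26.45
tool_pos: [0.4716, 0.0496, 0.0827]
tool_rot: [3.141, -0.009, -0.187]
contact_force: [9.7, -4.9, -1.3]
opening: 0.0077
grip_force: 40.0
b,z,r,theta 0.2191 0.0097 0.2193 0.044 off ex 0.0009954392240952307
0 [-1, 1, -10]
time: 26.75
tool_pos: [0.4716, 0.0497, 0.0775]
tool_rot: [-3.141, -0.009, -0.187]
contact_force: [9.6, -2.6, -2.1]
opening: 0.008
grip_force: 40.0
b,z,r,theta 0.2192 0.0045 0.2192 0.02 off ex 0.0010166237489079293
0 [-1, 1, -4]
```

```bash
python3 -m handwheel '[0,0,-3,0,0,0,0,0,0,0]'|sed -n 2,4p;  python3 -m handwheel '[0,0,-2,0,0,0,0,0,0,0]'|sed -n 2,4p; python3 -m handwheel '[0,0,-2,0,0,0,0,0,0,0]'|sed -n 2,4p
```

```text
tool_pos: [0.4715, 0.0497, 0.0749]
tool_rot: [-3.141, -0.009, -0.187]
contact_force: [9.7, -3.4, 0.4]
tool_pos: [0.4716, 0.0497, 0.0747]
tool_rot: [-3.141, -0.01, -0.187]
contact_force: [2.7, -2.3, 18.5]
tool_pos: [0.4718, 0.0497, 0.0743]
tool_rot: [-3.141, -0.012, -0.187]
contact_force: [-3.3, -4.0, 36.2]
```

```bash
python3 -m handwheel '[0,0,2,0,0,0,0,1,0,0.1,0,0,0,0,0.2,0,0,0,0,0.3,0,0,0,0,0.3]' 10|sed -n 2,6p; python3 -m handwheel '[0,0,5,0,0.3,0,0,10,0,0.3,0,0,25,0,0.3,0,0,40,0,0.3,0,0,40,0,0.3,0,0,20,0,0.3,0,0,0,0,0.3,0,0,0,0,0.3]'|sed -n 2,6p; python3 - <<'E'
from h import *
grab('side','s11');grab('top','t11'); im=grab('wrist','w11')[0]; o=robot.observe();print(o['tool_pos'])
ex=np.array([.982,-.187,0]);ey=np.array([.187,.982,0]);H=np.array([.4296,-.1655,.1])
for n in('s11','t11'):
    X=cloud(n)-H; a=X@ex;b=X@ey;z=X[...,2]
    m=(load(n)[0].max(2)<130)&(abs(a)<.11)&(b>.19)&(b<.23)&(z>-.02)&(z<.03); print(n,'bar',m.sum(),np.median(b[m]).round(4),np.median(z[m]).round(4))
    m=(load(n)[0].max(2)<125)&(abs(a)<.02)&(abs(b-.11)<.02)&(z>-.04)&(z<.03); print('cap',m.sum(),(X[m].mean(0)+H).round(4))
    for nm,c,r in (('brush',(.455,.54),.1),('salt',(.345,.4985),.03)):
        Y=X+H; print(nm,(np.nanmean(Y[(np.hypot(Y[...,0]-c[0],Y[...,1]-c[1])<r)&(Y[...,2]>.03)&(Y[...,2]<.12)],axis=0)).round(3))
u,v=wproj('w11',np.array([.4502,-.0575,.08]));print(u,v)
E
```

```text
tool_pos: [0.4669, 0.0508, 0.0722]
tool_rot: [3.141, 0.001, -0.187]
contact_force: [-0.8, -0.3, 0.6]
opening: 0.0259
grip_force: 0.0
tool_pos: [0.4671, 0.0507, 0.2128]
tool_rot: [3.142, -0.001, -0.187]
contact_force: [-0.5, -0.2, 0.3]
opening: 0.0276
grip_force: 0.0
[0.46649021 0.05072575 0.21134941]
s11 bar 323 0.2196 0.0025
cap 62 [ 0.4529 -0.0569  0.0803]
brush [0.445 0.549 0.056]
salt [0.341 0.516 0.068]
t11 bar 173 0.218 0.0041
cap 7 [ 0.4684 -0.0578  0.0819]
brush [0.451 0.536 0.061]
salt [0.348 0.503 0.07 ]
425.8369534046284 180.67997757033007
```

```bash
python3 - <<'E'
from h import *
im=load('w11')[0]; C=np.array([.4504,-.0578])
for r in (.027,.029):
    print(' '.join(str(int(cv2.getRectSubPix(im,(1,1),tuple(map(float,wproj('w11',np.array([C[0]+r*np.cos(np.radians(a)),C[1]+r*np.sin(np.radians(a)),.074]))))).min())) for a in range(0,180,3)))
X=cloud('s11'); Y=cloud('s8')
H=np.array([.4296,-.1655,.1]);ey=np.array([.187,.982,0]);ex=np.array([.982,-.187,0]);Q=X-H;b=Q@ey;a=Q@ex
m=(load('s11')[0].max(2)<100)&(abs(abs(a)-.1)<.01)&(b>.03)&(b<.2)&(abs(Q[...,2])<.03); print('side bars slope',m.sum(),np.polyfit(b[m],Q[...,2][m],1))
E
```

```text
181 210 207 209 178 109 177 208 208 207 189 91 166 211 205 207 188 111 168 205 205 205 199 116 87 124 166 151 115 102 126 205 205 203 202 166 116 204 206 203 204 180 115 181 209 205 202 172 104 158 208 206 205 181 119 168 211 206 204 185
170 204 212 207 127 80 150 204 205 202 164 79 143 205 201 196 192 102 146 203 190 197 193 102 99 175 205 174 146 110 120 179 209 201 191 142 96 163 203 209 202 158 89 177 202 209 204 162 97 158 203 204 204 166 92 149 209 204 208 159
side bars slope 102 [-0.00617495  0.00287869]
```

The head is still home around the electrode, the support is level, and the arm is clear of everything.

```bash
python3 -c "
from cell import robot
print(robot.hand_in())"
```

```text
the job is handed in; nothing more can be done
None
```

I put the burner head on the burner with its notch around the electrode, lowered the pan support fully under grip, never went near the brush or salt shaker, and handed the job in at about 28 s of 61 s; no verdict came back.

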